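# Fetch the hammer from under the lift-out tills of the tool box

## Task

The mortise is marked out and the hammer is wanted for chopping it, but it lies at the bottom of the green tool box, under the two lift-out tills. Lift both tills out level, so that nothing spills, and stand them on the black rubber mat; then take out the hammer and lay it flat and lengthwise in the empty lane of the chisel tray. Finally put each till back on its runners at the end of the box where it was before; leave the screwdriver in the box as it lies.

Things in the scene. Friction and masses are not known exactly. Their poses are not given: they have to be found in the camera images.
- toolbox: Open green wooden tool box, brass corners, fixed; 336 (x) x 200 (y) mm outside, 316 x 180 inside, walls 70 high, grey felt floor at z 8; origin: centre of underside. Pale runners 16 wide along both long walls, tops at z 44. 12 mm high stops on them at |x| 24 to 36 bound an end bay for a till on either side, |x| 36 to 158: seated till origin x +-97, y 0, z 44, with 5 mm play each way
- till_pale: Lift-out till of pale wood holding a red pencil and an eraser (fixed in it), 0.3 to 0.5 kg; 112 (x) x 170 (y) mm, walls 34 high; origin: centre of its flat underside, z up. To carry it: a rail over its middle, 14 mm thick (x), 158 long (y), from z 48 to 74. Starts in either end bay of the tool box, axes along the box's
- till_dark: Lift-out till of dark wood with dowels on one side of its rail and steel bolts on the other (fixed in it), 0.3 to 0.55 kg; shape, size, rail and origin as the pale till. Starts in the other end bay of the tool box
- hammer: Hammer lying flat on the tool box's floor, 0.5 kg; at the start its handle shows between the tills. 292 mm long along its y; origin: middle of its length, underside; z up. Handle 17 mm wide (x), z 2 to 24, y -146 to 110; steel head 78 (x) x 26 x 26 mm at y 124. Balances at y 41. At the start its head is towards the box's +x end, its handle 18 to 28 mm to the -y side of the box's middle
- chisel_tray: Low wooden tray, fixed, 340 (x) x 190 (y) mm, walls 28 high and 8 thick, floor at z 6; origin: centre of underside. A divider along x parts it: the narrow +y lane holds two chisels (fixed); the empty lane for the hammer is 324 mm long, 102 wide, y -87 to 15, its middle at y -36. The hammer's head may point either way
- mat: Ribbed black rubber mat, fixed on the bench, 310 (x) x 200 (y) x 5 mm; origin: centre of underside. Both tills fit on it side by side, for instance with their axes along the mat's and origins at x +-75
- screwdriver: Red-handled screwdriver, 228 mm long (y), 29 wide, 31 high, lying in the tool box beside the hammer, on the box's +y side; origin: middle of its underside. To be left there

How it is judged (in metres and radians):
On the way, in this order (a step that is already met when the one before it is completed fails the run):
1. both tills stand on the rubber mat (x of till_pale in the frame of mat between -0.125 and 0.125 m and y of till_pale in the frame of mat between -0.06 and 0.06 m and height (world z) of each of till_pale, till_dark below 0.011 m and angle between each of till_pale, till_dark's own z axis and vertical below 0.06 rad and linear speed of each of till_pale, till_dark below 0.03 m/s and x of till_dark in the frame of mat between -0.125 and 0.125 m and y of till_dark in the frame of mat between -0.06 and 0.06 m), for 0.2 s.
2. the hammer lies in the empty lane of the chisel tray while both tills still stand on the mat (all of step 1 and x of hammer in the frame of chisel_tray between -0.022 and 0.022 m and y of hammer in the frame of chisel_tray between -0.062 and -0.01 m and z of hammer in the frame of chisel_tray below 0.011 m and angle between hammer's own z axis and vertical below 0.08 rad and angle between the y axis of hammer and the x axis of chisel_tray, either way round below 0.25 rad and linear speed of hammer below 0.03 m/s), for 0.2 s.
At the end, for the whole second after the job is handed in: Each till sits level on the runners at its own end of the box, within 15 mm of its start, square within 0.12 rad; the hammer lies flat and lengthwise (0.25 rad) in the tray's empty lane, its middle within 22 mm along and 26 mm across; the screwdriver within 30 mm of where it lay; all at rest (distance of each of till_pale, till_dark from where it was at the start of the episode below 0.015 m and z of till_pale in the frame of toolbox between 0.04 and 0.048 m and angle between each of till_pale, till_dark's own z axis and vertical below 0.04 rad and angle between the x axis of each of till_pale, till_dark and the x axis of toolbox, either way round below 0.12 rad and linear speed of each of till_pale, till_dark below 0.02 m/s and angular speed of each of till_pale, till_dark below 0.1 rad/s and z of till_dark in the frame of toolbox between 0.04 and 0.048 m and x of hammer in the frame of chisel_tray between -0.022 and 0.022 m and y of hammer in the frame of chisel_tray between -0.062 and -0.01 m and z of hammer in the frame of chisel_tray below 0.011 m and angle between hammer's own z axis and vertical below 0.08 rad and angle between the y axis of hammer and the x axis of chisel_tray, either way round below 0.25 rad and linear speed of hammer below 0.03 m/s and distance of screwdriver from where it was at the start of the episode below 0.03 m); the robot touches nothing.
It fails at once if a till is tipped more than 0.5 rad, so that its contents would spill (angle between any of till_pale, till_dark's own z axis and vertical above 0.5 rad).
It also fails if it takes over 144 s, if anything falls off the work surface, if the arm or the gripper's body presses on something with over 40 N, if the wrist force passes 120 N, or if a joint passes its speed limit or range.

## Robot

A 6-joint arm with a two-finger parallel gripper is mounted at the origin on a cart in front of the work surface, level with it; the furniture and walls round the work are solid. World frame = base frame: x ahead of the robot, y to its left, z up, the work surface at z = 0. Lengths are in mm, angles in rad, forces in N, time in s.
With the tool pointing down it reaches from about 275 to 825 mm from the base axis. Payload 5.2 kg.
Tool frame: the origin (TCP) lies at the very end of the fingers, on their centre line; the grasp point (between the pads) lies 19 mm behind it; z points along the fingers, y is the line along which they close (so a half turn about z gives the same grasp; the last joint's range is limited). The gripper opens to 93 mm and grips with 3 to 60 N. Pads are 15 mm wide; open, the fingers measure 128 mm over their backs; the gripper's body (75 mm by 188 mm) begins 65 mm behind the grasp point.
Start: joints at [-1.431, 0.259, 1.535, -0, 1.348, -0.203], TCP at [184.89, -517.997, 218.653] pointing down, gripper open.
Joint ranges: [-3.14, 3.14], [-0.91, 2.08], [0.19, 2.58], [-1.22, 4.36], [0.22, 2.71], [-3.12, 3.12]. Speed limits (rad/s): [2.57, 2.57, 3.14, 3.14, 3.14, 3.14].

## Interface

Orientations are given as a rotation vector (axis times angle).
In Python, from station import * gives the robot as it stands.
- The arm moves only by the shell command python3 -m crank 'ROWS'. ROWS is JSON, a list of rows, each a list of 7 numbers: the opening, from 0 (shut) to 1 (fully open), then the shift along the world's x, y, z in m, then the turn, a rotation vector about the world's x, y, z in degrees. A call has exactly 10 rows; each row is the pose to reach, as a shift and turn from the pose commanded when the call began; what a row does not reach only later rows make up. A row lasts 1/8 s, in which the tool goes at most 62.5 mm and 10.7 degrees, less where a joint would pass 70% of its speed; a pose out of reach is approached as far as the arm can. A call with a gripper value outside its range is refused whole. The fingers move at their own pace and stop on an object; the grip force is fixed at half the most. Time passes only in rows, so rows that repeat a pose let the fingers close, or fill a call up. It gives the time, the measured TCP pose, the force, the opening and the grip force at its end, in the units of the state.
- get_state(): the state, without advancing time (a new reading comes with each control period).
- read_camera(name): name is "side" or "top"; returns (picture, depth): 384x512x3 uint8, red, green, blue; 384x512 float32, mm along the optical axis (not along the pixel's ray), 0 where there is no reading.
- camera_model(name): a dict with "camera_matrix" (3x3 intrinsics, pixels), "rvec" (rotation vector, rad) and "tvec" (3), from world to camera coordinates, as OpenCV has them. Camera axes: x right, y down, z forward; pixel columns grow to the right and rows downward; lengths in mm; the calibration is good to about 2 mm. A picture is of the moment at which its call begins. camera_model takes no time and is no camera call.
- hand_in(): hands the job in; it is judged then, once.
The state is a dict: "time": time; "q": joint angles; "joint_velocities": joint speeds; "tau": joint torques, N m; "ee_pos": TCP position; "ee_rot": TCP orientation; "contact_force": force on the tool from outside, world axes, zero at the start; "wrist_torque": the same for the moment, N m; "gripper_width": finger opening in mm; "finger_force": force on a finger pad.
Only numpy, scipy, OpenCV 4.12 (cv2) and the standard library are available. Lean on these libraries where they do the work, as an engineer would, in place of code of your own. Each camera call takes 0.05 s, during which the arm holds its last target. There are 200 camera calls.

## Working session

There is one attempt and no reset: what is moved stays moved. The work goes in short steps, Python scripts to look and compute and a shell command to move; the robot and the scene stay as the last step left them, time stands still between calls to the robot, and variables do not carry over. Pictures are saved under pics/ and viewed, at most 14 in all, crops included, and the job is handed in when it is done.

```bash
mkdir -p pics; ls; cat > h.py <<'E'
from station import *
import numpy as np, cv2
def cam(n):
    m=camera_model(n);K=np.array(m["camera_matrix"]);R=cv2.Rodrigues(np.array(m["rvec"],float))[0];t=np.array(m["tvec"],float).ravel()
    return K,R,t
def ray(n,u,v,z):
    K,R,t=cam(n);d=R.T@np.linalg.inv(K)@np.array([u,v,1.]);c=-R.T@t
    return c+d*(z-c[2])/d[2]
def cloud(n,D):
    K,R,t=cam(n);v,u=np.mgrid[:D.shape[0],:D.shape[1]]
    P=np.stack([(u-K[0,2])/K[0,0]*D,(v-K[1,2])/K[1,1]*D,D],-1)
    return (P-t)@R
E
python3 - <<'E'
from h import *
for n in("top","side"):
    I,D=read_camera(n);np.savez(f"{n}0.npz",I=I,D=D)
    cv2.imwrite(f"pics/{n}0.png",cv2.resize(I[...,::-1],(800,600)))
    K,R,t=cam(n);print(n,K.round(1).tolist(),(-R.T@t).round(0),R.round(2).tolist())
E
```

```text
pics
top [[427.0, 0.0, 252.5], [0.0, 427.0, 192.7], [0.0, 0.0, 1.0]] [ 405.  -15. 1145.] [[0.01, -1.0, -0.01], [-0.99, -0.01, -0.1], [0.1, 0.01, -0.99]]
side [[499.0, 0.0, 251.1], [0.0, 499.0, 189.3], [0.0, 0.0, 1.0]] [-196. 1386.  703.] [[-0.89, -0.45, -0.02], [-0.16, 0.36, -0.92], [0.42, -0.82, -0.39]]
```

View pics/top0.png

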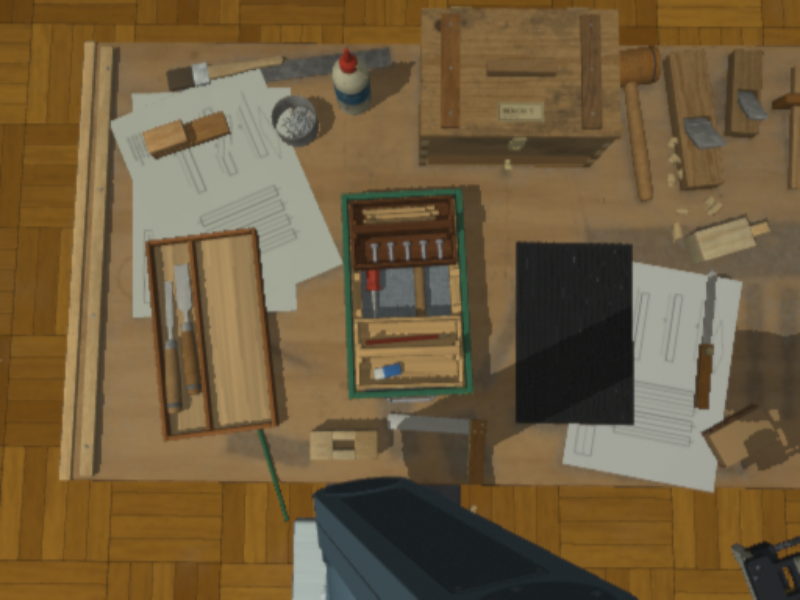

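View pics/side0.png

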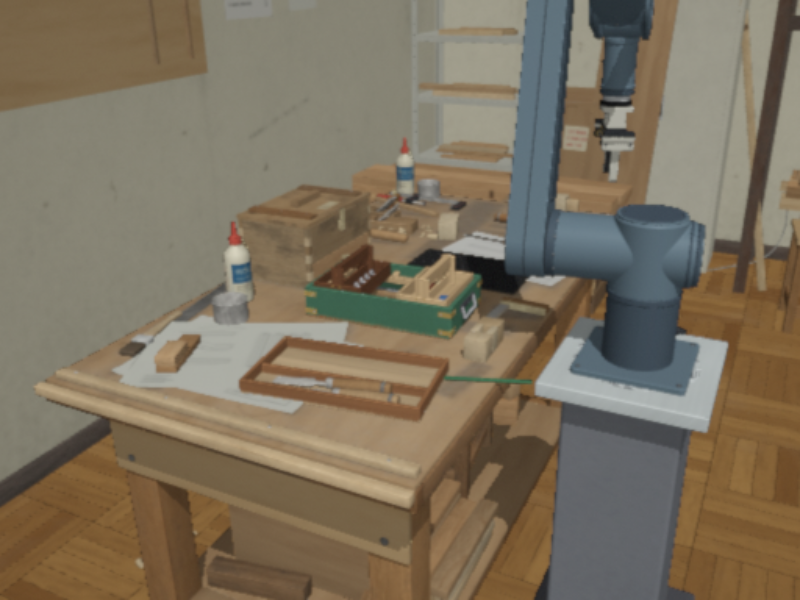

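The top view shows +x up and +y left. Pixel positions in the 800x600 picture:
- **Box:** (342–472, 190–395), with the dark till at the far end and the pale till at the near end.
- **Hammer handle:** about (420, 290).
- **Screwdriver:** about (373, 290).
- **Tray:** at left, with its empty lane on the right side.
- **Mat:** (516–632, 242–424).

The side view shows nothing blocking the way between them.

```bash
python3 - <<'E'
from h import *
d=np.load("top0.npz");I,D=d["I"],d["D"];P=cloud("top",D)
hsv=cv2.cvtColor(I,cv2.COLOR_RGB2HSV);X,Y,Z=P[...,0],P[...,1],P[...,2]
def rect(name,m,z,roi):
    u0,v0,u1,v1=[int(a*.64) for a in roi];mm=np.zeros(m.shape,bool);mm[v0:v1,u0:u1]=m[v0:v1,u0:u1]
    mm=cv2.morphologyEx(mm.astype(np.uint8),cv2.MORPH_OPEN,np.ones((2,2)))
    c=max(cv2.findContours(mm,0,2)[0],key=cv2.contourArea)
    v,u=np.nonzero(cv2.drawContours(np.zeros_like(mm),[c],-1,1,-1)&mm)
    q=np.array([ray("top",a,b,z)[:2] for a,b in zip(u,v)],np.float32)
    (cx,cy),(w,h),a=cv2.minAreaRect(q);bx=cv2.boxPoints(((cx,cy),(w,h),a))
    e=max([bx[1]-bx[0],bx[2]-bx[1]],key=np.linalg.norm);e=e*np.sign(e[0])
    zz=Z[v,u];print(name,round(cx,1),round(cy,1),sorted([round(w),round(h)]),"yaw of long",np.degrees(np.arctan2(e[1],e[0])).round(2),"depth z",np.percentile(zz,[10,50,90]).round(0),len(u))
g=(hsv[...,0]>50)&(hsv[...,0]<85)&(hsv[...,1]>100)
rect("box",g&(Z>55),70,(330,180,485,405))
rect("mat",(hsv[...,2]<60)&(Z<15),5,(500,230,645,435))
rect("tray",(Z>18)&(Z<40),28,(140,220,285,445))
rect("darkrail",(Z>105)&(Z<130),118,(335,185,480,290))
rect("palerail",(Z>105)&(Z<130),118,(335,290,480,405))
rect("pale till walls",(Z>65)&(Z<90),78,(335,312,480,405))
rect("handle",(Z>22)&(Z<42)&(hsv[...,0]<30)&(hsv[...,1]>70),32,(400,262,436,316))
rect("screwdr",((hsv[...,0]<8)|(hsv[...,0]>172))&(hsv[...,1]>150),30,(360,262,390,316))
# depth profile
cv2.imwrite("pics/crop.png",cv2.resize(I[115:265,210:315,::-1],(420,600),interpolation=cv2.INTER_CUBIC))
print(get_state()["ee_rot"],get_state()["gripper_width"])
E
```

```text
box 526.7 -25.6 [196, 331] yaw of long 3.16 depth z [61. 69. 73.] 1145Traceback (most recent call last):
  File "<stdin>", line 15, in <module>
  File "<stdin>", line 9, in rect
  File "h.py", line 7, in ray
    K,R,t=cam(n);d=R.T@np.linalg.inv(K)@np.array([u,v,1.]);c=-R.T@t
          ~~~^^^
  File "h.py", line 4, in cam
    m=camera_model(n);K=np.array(m["camera_matrix"]);R=cv2.Rodrigues(np.array(m["rvec"],float))[0];t=np.array(m["tvec"],float).ravel()
ValueError: time passes only in moves, steps and waits
```

Too many camera_model calls, so I'll cache the model.

```bash
sed -i 's/^def cam/import functools\n@functools.lru_cache\ndef cam/' h.py
cat > m.py <<'E'
from h import *
def load(f):
    global I,D,P,hsv,X,Y,Z
    d=np.load(f);I,D=d["I"],d["D"];P=cloud("top",D)
    hsv=cv2.cvtColor(I,cv2.COLOR_RGB2HSV);X,Y,Z=P[...,0],P[...,1],P[...,2]
    return I,hsv,X,Y,Z
def rect(name,m,z,roi):
    u0,v0,u1,v1=[int(a*.64) for a in roi];mm=np.zeros(m.shape,bool);mm[v0:v1,u0:u1]=m[v0:v1,u0:u1]
    mm=cv2.morphologyEx(mm.astype(np.uint8),cv2.MORPH_OPEN,np.ones((2,2)))
    cs=cv2.findContours(mm,0,2)[0]
    if not cs: print(name,"none");return
    c=max(cs,key=cv2.contourArea)
    v,u=np.nonzero(cv2.drawContours(np.zeros_like(mm),[c],-1,1,-1)&mm)
    q=np.array([ray("top",a,b,z)[:2] for a,b in zip(u,v)],np.float32)
    (cx,cy),(w,h),a=cv2.minAreaRect(q);bx=cv2.boxPoints(((cx,cy),(w,h),a))
    e=max([bx[1]-bx[0],bx[2]-bx[1]],key=np.linalg.norm);e=e*np.sign(e[0])
    print(name,round(cx,1),round(cy,1),sorted([round(w),round(h)]),"yaw of long",np.degrees(np.arctan2(e[1],e[0])).round(2),"mean",q.mean(0).round(1),"z",np.percentile(Z[v,u],[10,50,90]).round(0),len(u))
E
python3 - <<'E'
from m import *
I,hsv,X,Y,Z=load("top0.npz")
g=(hsv[...,0]>50)&(hsv[...,0]<85)&(hsv[...,1]>100)
rect("box",g&(Z>55),70,(330,180,485,405))
rect("mat",(hsv[...,2]<60)&(Z<15),5,(500,230,645,435))
rect("tray",(Z>18)&(Z<40),28,(140,220,285,445))
rect("darkrail",(Z>105)&(Z<130),118,(335,185,480,290))
rect("palerail",(Z>105)&(Z<130),118,(335,290,480,405))
rect("handle",(Z>22)&(Z<42)&(hsv[...,0]<30)&(hsv[...,1]>70),32,(400,262,436,316))
rect("screwdr",((hsv[...,0]<8)|(hsv[...,0]>172))&(hsv[...,1]>150),30,(360,262,390,316))
cv2.imwrite("pics/crop.png",cv2.resize(I[115:265,210:315,::-1],(420,600),interpolation=cv2.INTER_CUBIC))
print(get_state()["ee_rot"],get_state()["gripper_width"])
E
```

```text
box 526.7 -25.6 [196, 331] yaw of long 3.16 mean [519.6 -30.5] z [61. 69. 73.] 1145
mat 467.8 -314.3 [199, 307] yaw of long -0.49 mean [ 465.8 -312.9] z [2. 5. 8.] 8495
tray 461.4 302.3 [192, 339] yaw of long 7.82 mean [441.5 320.7] z [11. 25. 31.] 2647
darkrail 624.9 -19.4 [30, 156] yaw of long -86.67 mean [624.8 -20.7] z [ 98. 117. 120.] 445
palerail 430.0 -30.5 [27, 156] yaw of long -87.62 mean [430.3 -30.5] z [ 50. 117. 120.] 425
handle 533.0 -48.8 [16, 80] yaw of long 3.73 mean [532.4 -48.9] z [11. 29. 32.] 190
screwdr 552.4 29.6 [18, 35] yaw of long 0.79 mean [552.2  30.3] z [23. 31. 34.] 96
[-3.09391842e+00 -5.35566833e-01 -3.23130774e-05] 92.93960049586724
```

View pics/crop.png

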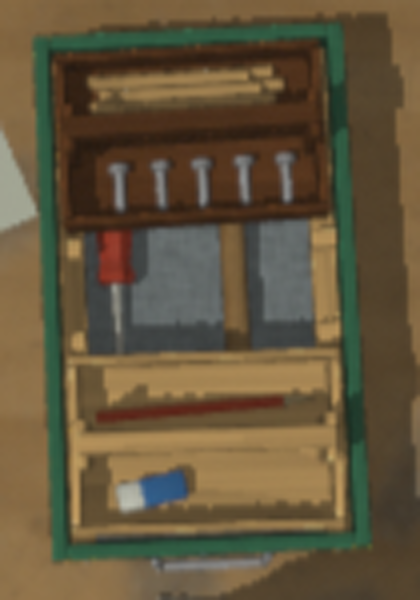

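The crop shows both tills seated, with the dark rail at the far end and the pale rail at the near end. The rails measure 195 mm apart (nominal 194) and box yaw is about 3.2°, so the numbers agree. Before moving I'll check how far the big chest reaches.

```bash
python3 - <<'E'
from m import *
I,hsv,X,Y,Z=load("top0.npz")
m=(Z>130)&(X>500)&(Y>-330)&(Y<150);print(np.percentile(X[m],[.5,50]),np.percentile(Y[m],[.5,99.5]),np.percentile(Z[m],99))
for y in(-60,-40,-20,0):
    k=m&(abs(Y-y)<8);print(y,k.sum(),X[k].min() if k.any() else None)
E
python3 -m crank '[[1,0.03,0.04,0.02,0,0,7],[1,0.07,0.09,0.03,0,0,15],[1,0.11,0.14,0.03,0,0,23],[1,0.15,0.19,0.03,0,0,31],[1,0.19,0.24,0.03,0,0,39],[1,0.23,0.29,0.03,0,0,47],[1,0.27,0.34,0.03,0,0,55],[1,0.31,0.39,0.03,0,0,63],[1,0.35,0.43,0.03,0,0,70],[1,0.38,0.46,0.03,0,0,73.5]]'
```

```text
[758.03862684 852.35386706] [-328.49228704   74.71899625] 183.4712143336121
-60 538 758.1594442179593
-40 238 758.0915108277546
-20 0 None
0 0 None
time: 1.35
ee_pos: [566.0, -55.6, 248.2]
ee_rot: [-2.155, -2.286, 0.0]
contact_force: [1.2, -0.5, 0.7]
gripper_width: 92.8
finger_force: 0.0
```

```bash
python3 -m crank '[[1,0.03,0.018,0,0,0,0],[1,0.059,0.036,0,0,0,0],[1,0.059,0.036,-0.03,0,0,0],[1,0.059,0.036,-0.06,0,0,0],[1,0.059,0.036,-0.09,0,0,0],[1,0.059,0.036,-0.11,0,0,0],[1,0.059,0.036,-0.13,0,0,0],[1,0.059,0.036,-0.145,0,0,0],[1,0.059,0.036,-0.16,0,0,0],[1,0.059,0.036,-0.16,0,0,0]]'
python3 - <<'E'
from m import *
I,D=read_camera("side");cv2.imwrite("pics/s1.png",cv2.resize(I[130:280,170:370,::-1],(800,600)))
E
```

```text
time: 2.6
ee_pos: [623.0, -21.8, 87.3]
ee_rot: [-2.158, -2.28, 0.002]
contact_force: [-0.5, 0.3, -0.1]
gripper_width: 93.3
finger_force: 0.0
```

View pics/s1.png

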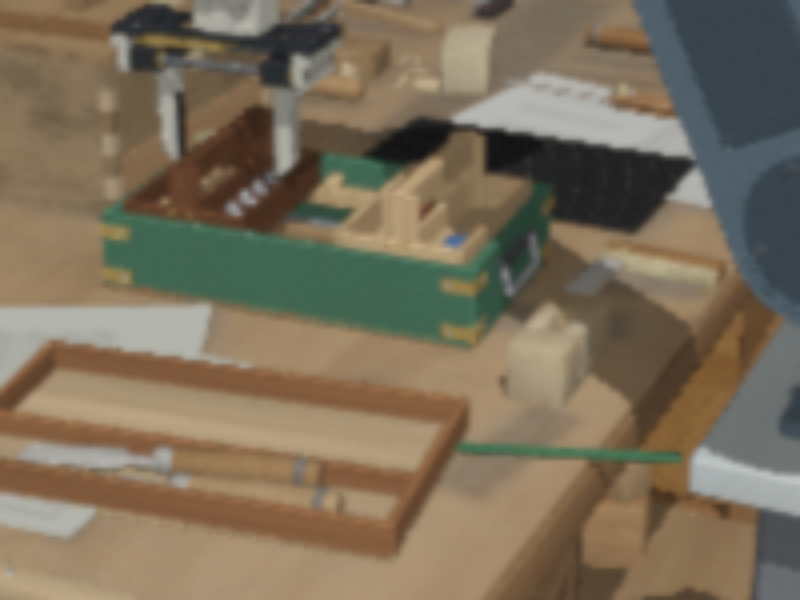

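The fingers, around (175–290, 170), straddle the dark rail and clear the walls. I'll close on it and lift a little.

```bash
python3 -m crank '[[0,0,0,0,0,0,0],[0,0,0,0,0,0,0],[0,0,0,0,0,0,0],[0,0,0,0,0,0,0],[0,0,0,0,0,0,0],[0,0,0,0,0,0,0],[0,0,0,0.005,0,0,0],[0,0,0,0.012,0,0,0],[0,0,0,0.02,0,0,0],[0,0,0,0.02,0,0,0]]'; python3 -c "
from station import *;print(get_state()['wrist_torque'])"
```

```text
time: 3.9
ee_pos: [624.0, -22.0, 109.2]
ee_rot: [2.159, 2.281, 0.0]
contact_force: [0.6, 0.8, -3.6]
gripper_width: 13.5
finger_force: 30.0
[-0.0902229  -0.08448845  0.03201828]
```

```bash
python3 -m crank '[[0,0,0,0.02,0,0,0],[0,0,0,0.045,0,0,0],[0,-0.01,-0.02,0.06,0,0,0],[0,-0.02,-0.06,0.06,0,0,0],[0,-0.03,-0.105,0.06,0,0,-1],[0,-0.045,-0.15,0.06,0,0,-2],[0,-0.06,-0.2,0.06,0,0,-3],[0,-0.07,-0.245,0.06,0,0,-3.7],[0,-0.08,-0.28,0.06,0,0,-3.7],[0,-0.081,-0.293,0.06,0,0,-3.7]]' 
python3 -m crank '[[0,0,0,0,0,0,0],[0,0,0,-0.02,0,0,0],[0,0,0,-0.04,0,0,0],[0,0,0,-0.06,0,0,0],[0,0,0,-0.08,0,0,0],[0,0,0,-0.095,0,0,0],[0,0,0,-0.105,0,0,0],[0,0,0,-0.112,0,0,0],[0,0,0,-0.117,0,0,0],[0,0,0,-0.117,0,0,0]]'
```

```text
time: 5.15
ee_pos: [540.8, -317.7, 168.0]
ee_rot: [-2.235, -2.206, 0.002]
contact_force: [-0.5, 0.6, -3.9]
gripper_width: 13.7
finger_force: 30.0
time: 6.4
ee_pos: [542.9, -317.1, 59.2]
ee_rot: [2.226, 2.208, -0.005]
contact_force: [-16.2, 3.2, 36.9]
gripper_width: 13.7
finger_force: 30.0
```

Contact came about 10 mm too high. I'll back off and look.

```bash
python3 -m crank '[[0,0,0,0.01,0,0,0],[0,0,0,0.02,0,0,0],[0,0,0,0.03,0,0,0],[0,0,0,0.03,0,0,0],[0,0,0,0.03,0,0,0],[0,0,0,0.03,0,0,0],[0,0,0,0.03,0,0,0],[0,0,0,0.03,0,0,0],[0,0,0,0.03,0,0,0],[0,0,0,0.03,0,0,0]]' 
python3 - <<'E'
from m import *
I,D=read_camera("side");J,_=read_camera("top")
cv2.imwrite("pics/s2.png",np.hstack([cv2.resize(I[90:240,210:360,::-1],(400,400)),cv2.resize(J[120:300,280:460,::-1],(400,400))]))
E
```

```text
time: 7.65
ee_pos: [542.9, -315.0, 81.7]
ee_rot: [2.232, 2.211, -0.0]
contact_force: [-0.2, 0.3, -4.2]
gripper_width: 14.1
finger_force: 30.0
```

View pics/s2.png

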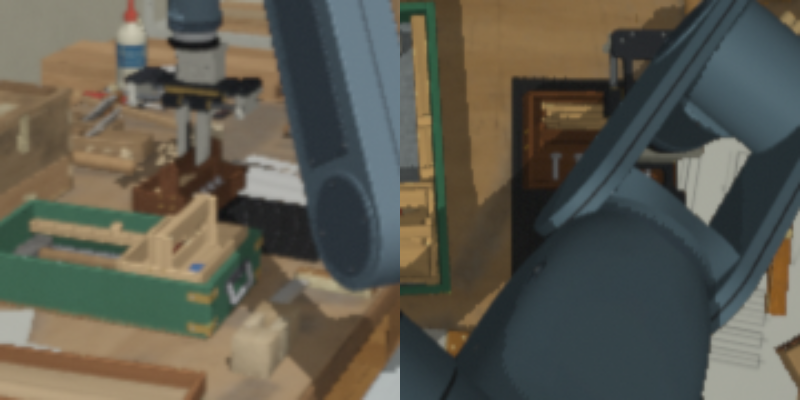

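The till hangs over the mat and the near end looks as if it droops. I'll measure its tilt from the depth images.

```bash
python3 - <<'E'
from m import *
for n in("side","top"):
    I,D=read_camera(n);hsv=cv2.cvtColor(I,cv2.COLOR_RGB2HSV);P=cloud(n,D);X,Y,Z=P[...,0],P[...,1],P[...,2]
    m=(D>0)&(X>480)&(X<605)&(Y>-410)&(Y<-215)&(Z>12)&(Z<125)&(hsv[...,1]>90)&(hsv[...,0]<25)
    print(n,m.sum(),[np.percentile(a[m],[1,50,99]).round(0) for a in(X,Y,Z)])
    for y in range(-400,-215,15):
        k=m&(abs(Y-y)<8)
        if k.sum()>5: print(y,k.sum(),"z",np.percentile(Z[k],[2,98]).round(0),"x",np.percentile(X[k],[2,98]).round(0))
print(get_state()['wrist_torque'])
E
```

```text
side 598 [array([484., 538., 596.]), array([-391., -275., -217.]), array([27., 52., 99.])]
-385 69 z [32. 88.] x [496. 573.]
-370 50 z [38. 95.] x [486. 567.]
-355 29 z [35. 82.] x [483. 565.]
-340 26 z [25. 58.] x [484. 569.]
-325 27 z [30. 64.] x [483. 565.]
-310 34 z [30. 98.] x [485. 595.]
-295 36 z [29. 98.] x [485. 593.]
-280 52 z [29. 98.] x [484. 595.]
-265 39 z [31. 99.] x [484. 596.]
-250 15 z [54. 99.] x [489. 594.]
-235 70 z [33. 99.] x [527. 598.]
-220 190 z [28. 97.] x [508. 595.]
top 1279 [array([489., 549., 599.]), array([-383., -254., -221.]), array([ 29.,  46., 104.])]
-385 27 z [29. 64.] x [496. 514.]
-370 14 z [28. 34.] x [502. 512.]
-310 68 z [30. 62.] x [560. 598.]
-295 118 z [28. 99.] x [536. 599.]
-280 198 z [ 30. 103.] x [514. 599.]
-265 221 z [ 30. 104.] x [501. 598.]
-250 245 z [ 29. 104.] x [489. 598.]
-235 232 z [ 30. 104.] x [489. 598.]
-220 254 z [29. 93.] x [490. 597.]
[-0.02990223 -0.10963333 -0.01159081]
```

The till looks level, with its rail top at about 100 everywhere. The TCP is about 55 above its base rather than 43, so it sits lower in the grip. I'll set it down at TCP 60.

```bash
python3 -m crank '[[0,0,0,-0.008,0,0,0],[0,0,0,-0.014,0,0,0],[0,0,0,-0.018,0,0,0],[0,0,0,-0.02,0,0,0],[0,0,0,-0.021,0,0,0],[0,0,0,-0.022,0,0,0],[0,0,0,-0.0225,0,0,0],[0,0,0,-0.023,0,0,0],[0,0,0,-0.023,0,0,0],[0,0,0,-0.023,0,0,0]]'
```

```text
time: 9.1
ee_pos: [543.0, -314.8, 59.3]
ee_rot: [2.232, 2.21, 0.0]
contact_force: [-1.8, 3.8, 4.8]
gripper_width: 13.9
finger_force: 30.0
```

```bash
python3 -m crank '[[1,0,0,0,0,0,0],[1,0,0,0,0,0,0],[1,0,0,0,0,0,0],[1,0,0,0,0,0,0],[1,0,0,0.03,0,0,0],[1,0,0,0.08,0,0,0],[1,0,0,0.12,0,0,0],[1,-0.01,0.04,0.12,0,0,2],[1,-0.03,0.1,0.12,0,0,3.7],[1,-0.06,0.16,0.12,0,0,3.7]]'
python3 - <<'E'
from m import *
I,D=read_camera("top");np.savez("t1.npz",I=I,D=D);S,_=read_camera("side")
cv2.imwrite("pics/s3.png",np.hstack([cv2.resize(S[90:240,210:360,::-1],(400,400)),cv2.resize(I[110:290,200:410,::-1],(400,343)).repeat(1,0) if 0 else cv2.resize(I[110:300,200:410,::-1],(400,400))]))
I,hsv,X,Y,Z=load("t1.npz")
rect("darkrail",(Z>65)&(Z<90),79,(490,220,650,350))
rect("palerail",(Z>105)&(Z<130),118,(335,290,480,405))
E
```

```text
time: 10.35
ee_pos: [484.8, -158.4, 178.6]
ee_rot: [2.16, 2.281, 0.001]
contact_force: [0.5, 0.7, 0.7]
gripper_width: 92.8
finger_force: 0.0
darkrail none
palerail 427.4 -16.2 [26, 127] yaw of long -89.43 mean [429.7 -11.9] z [ 50. 118. 120.] 328
```

View pics/s3.png

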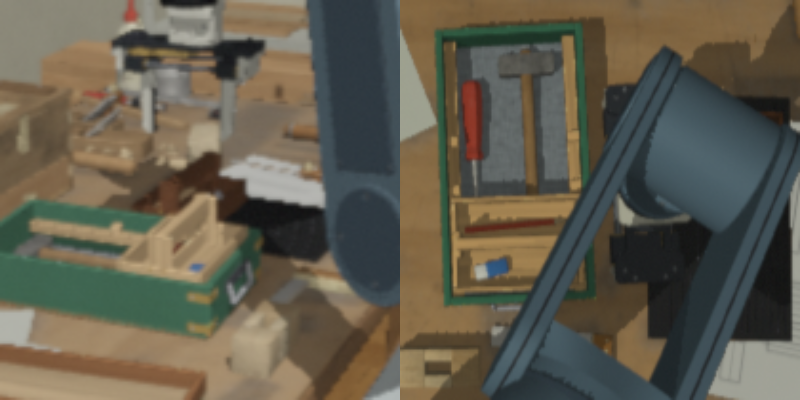

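The dark till stands on the mat. The hammer head is at crop (525, 65) and the screwdriver at (472, 125). Next the pale till, with a lower, narrower grip.

```bash
python3 -m crank '[[0.5,-0.02,0.045,0,0,0,0],[0.5,-0.04,0.09,0,0,0,0],[0.5,-0.053,0.125,0,0,0,0],[0.5,-0.053,0.125,-0.02,0,0,0],[0.5,-0.053,0.125,-0.045,0,0,0],[0.5,-0.053,0.125,-0.065,0,0,0],[0.5,-0.053,0.125,-0.08,0,0,0],[0.5,-0.053,0.125,-0.09,0,0,0],[0.5,-0.053,0.125,-0.097,0,0,0],[0.5,-0.053,0.125,-0.097,0,0,0]]'
python3 -m crank '[[0,0,0,0,0,0,0],[0,0,0,0,0,0,0],[0,0,0,0,0,0,0],[0,0,0,0,0,0,0],[0,0,0,0,0,0,0],[0,0,0,0,0,0,0],[0,0,0,0,0,0,0],[0,0,0,0.004,0,0,0],[0,0,0,0.01,0,0,0],[0,0,0,0.01,0,0,0]]'
```

```text
time: 11.7
ee_pos: [432.3, -34.9, 81.5]
ee_rot: [-2.16, -2.281, 0.0]
contact_force: [0.1, 0.3, -0.5]
gripper_width: 46.3
finger_force: 0.0
time: 12.95
ee_pos: [432.5, -34.8, 92.0]
ee_rot: [2.159, 2.281, 0.0]
contact_force: [0.5, 0.1, -2.1]
gripper_width: 13.6
finger_force: 30.0
```

```bash
python3 -m crank '[[0,0,0,0.02,0,0,0],[0,0,0,0.045,0,0,0],[0,0,0,0.065,0,0,0],[0,0,0,0.08,0,0,0],[0,0,0,0.08,0,0,0],[0,0,0,0.08,0,0,0],[0,0,-0.02,0.08,0,0,0],[0,0,-0.05,0.08,0,0,0],[0,0,-0.08,0.08,0,0,0],[0,0,-0.08,0.08,0,0,0]]'
python3 - <<'E'
from m import *
I,D=read_camera("side");hsv=cv2.cvtColor(I,cv2.COLOR_RGB2HSV);P=cloud("side",D);X,Y,Z=P[...,0],P[...,1],P[...,2]
m=(D>0)&(X>355)&(X<510)&(Y>-240)&(Y<0)&(Z>80)&(hsv[...,0]<25)&(hsv[...,1]>60)
for y in range(-230,0,15):
    k=m&(abs(Y-y)<8)
    if k.sum()>5: print(y,k.sum(),"z",np.percentile(Z[k],[2,98]).round(0),"x",np.percentile(X[k],[2,98]).round(0))
cv2.imwrite("pics/s4.png",cv2.resize(I[90:240,210:410,::-1],(800,600)))
E
```

```text
time: 14.2
ee_pos: [431.9, -116.2, 170.7]
ee_rot: [-2.162, -2.278, 0.001]
contact_force: [0.9, 0.2, -3.1]
gripper_width: 13.8
finger_force: 30.0
-200 20 z [134. 184.] x [393. 450.]
-185 127 z [134. 198.] x [378. 469.]
-170 45 z [134. 199.] x [377. 484.]
-155 36 z [133. 295.] x [359. 486.]
-140 68 z [134. 336.] x [367. 496.]
-125 63 z [136. 355.] x [373. 486.]
-110 59 z [134. 275.] x [374. 483.]
-95 149 z [143. 288.] x [372. 481.]
-80 75 z [136. 288.] x [371. 481.]
-65 38 z [133. 206.] x [371. 481.]
-50 31 z [134. 204.] x [370. 482.]
-35 228 z [130. 203.] x [370. 474.]
-20 253 z [132. 188.] x [372. 481.]
```

View pics/s4.png

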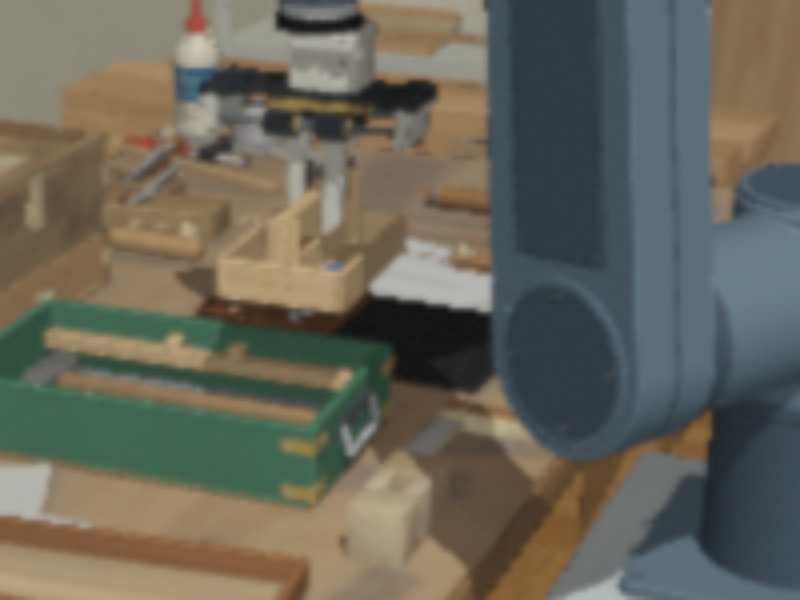

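The pale till hangs clear and almost level (about 2°). I'll carry it to the near mat slot and lower it slowly.

```bash
python3 -m crank '[[0,-0.004,-0.02,0,0,0,-0.5],[0,-0.01,-0.05,0,0,0,-1],[0,-0.018,-0.09,0,0,0,-2],[0,-0.025,-0.13,0,0,0,-3],[0,-0.032,-0.165,0,0,0,-3.7],[0,-0.036,-0.19,0,0,0,-3.7],[0,-0.038,-0.2,-0.01,0,0,-3.7],[0,-0.038,-0.202,-0.03,0,0,-3.7],[0,-0.038,-0.202,-0.055,0,0,-3.7],[0,-0.038,-0.202,-0.075,0,0,-3.7]]'
python3 -m crank '[[0,0,0,-0.01,0,0,0],[0,0,0,-0.02,0,0,0],[0,0,0,-0.028,0,0,0],[0,0,0,-0.034,0,0,0],[0,0,0,-0.038,0,0,0],[0,0,0,-0.041,0,0,0],[0,0,0,-0.043,0,0,0],[0,0,0,-0.045,0,0,0],[0,0,0,-0.045,0,0,0],[0,0,0,-0.045,0,0,0]]'
```

```text
time: 15.5
ee_pos: [394.0, -314.5, 94.7]
ee_rot: [-2.229, -2.21, -0.001]
contact_force: [0.2, -0.6, -2.9]
gripper_width: 14.2
finger_force: 30.0
time: 16.75
ee_pos: [394.3, -316.8, 51.7]
ee_rot: [2.232, 2.21, -0.0]
contact_force: [-0.7, -0.1, -2.2]
gripper_width: 14.2
finger_force: 30.0
```

```bash
python3 -m crank '[[0,0,0,-0.001,0,0,0],[0,0,0,-0.002,0,0,0],[0,0,0,-0.003,0,0,0],[0,0,0,-0.004,0,0,0],[0,0,0,-0.004,0,0,0],[0,0,0,-0.004,0,0,0],[0,0,0,-0.004,0,0,0],[0,0,0,-0.004,0,0,0],[0,0,0,-0.004,0,0,0],[0,0,0,-0.004,0,0,0]]'
```

```text
time: 18.0
ee_pos: [394.3, -316.7, 47.7]
ee_rot: [-2.232, -2.211, -0.0]
contact_force: [0.4, -0.1, -3.1]
gripper_width: 13.8
finger_force: 30.0
```

```bash
python3 -m crank '[[0,0,0,-0.001,0,0,0],[0,0,0,-0.002,0,0,0],[0,0,0,-0.003,0,0,0],[0,0,0,-0.004,0,0,0],[0,0,0,-0.004,0,0,0],[0,0,0,-0.004,0,0,0],[0,0,0,-0.004,0,0,0],[0,0,0,-0.004,0,0,0],[0,0,0,-0.004,0,0,0],[0,0,0,-0.004,0,0,0]]'
```

```text
time: 19.25
ee_pos: [394.3, -316.8, 43.7]
ee_rot: [2.232, 2.211, -0.0]
contact_force: [0.4, -0.3, -2.7]
gripper_width: 13.6
finger_force: 30.0
```

```bash
python3 -m crank '[[0,0,0,-0.001,0,0,0],[0,0,0,-0.002,0,0,0],[0,0,0,-0.002,0,0,0],[0,0,0,-0.002,0,0,0],[0,0,0,-0.002,0,0,0],[0,0,0,-0.002,0,0,0],[0,0,0,-0.002,0,0,0],[0,0,0,-0.002,0,0,0],[0,0,0,-0.002,0,0,0],[0,0,0,-0.002,0,0,0]]'
```

```text
time: 20.5
ee_pos: [394.3, -316.9, 42.9]
ee_rot: [2.232, 2.21, -0.0]
contact_force: [-2.4, 2.6, 8.0]
gripper_width: 14.1
finger_force: 30.0
```

Contact made. I'll release, raise, and take the hammer pose from the earlier clear picture.

```bash
python3 -m crank '[[0.5,0,0,0,0,0,0],[0.5,0,0,0,0,0,0],[0.5,0,0,0,0,0,0],[0.5,0,0,0,0,0,0],[0.5,0,0,0.03,0,0,0],[0.5,0,0,0.08,0,0,0],[0.5,0,0,0.13,0,0,0],[0.4,0,0,0.15,0,0,-8],[0.4,0,0,0.15,0,0,-16],[0.4,0,0,0.15,0,0,-24]]'
python3 - <<'E'
from m import *
I,hsv,X,Y,Z=load("t1.npz")
print(Z[110+30:110+40,200+63:200+65].mean(),hsv[142,264])
g=(X>540)&(X<700)&(Y>-110)&(Y<60)
rect("handle",g&(Z>18)&(Z<42)&(hsv[...,0]<25)&(hsv[...,1]>80)&(Y<-30)&(Y>-75),32,(400,180,440,320))
rect("head",g&(Z>18)&(Z<45)&(X>630)&(Y<0)&(Y>-85),34,(385,180,450,290))
rect("head low S",g&(hsv[...,1]<90)&(hsv[...,2]<160)&(Z>24)&(X>630)&(Y<0)&(Y>-85),34,(385,180,450,290))
rect("screwdr",((hsv[...,0]<8)|(hsv[...,0]>172))&(hsv[...,1]>150),30,(340,190,400,316))
E
```

```text
time: 21.75
ee_pos: [394.4, -316.8, 192.1]
ee_rot: [2.646, 1.692, 0.0]
contact_force: [0.2, 0.4, -0.2]
gripper_width: 37.1
finger_force: 0.0
31.14943490109986 [26 20 88]
handle 590.1 -45.1 [16, 105] yaw of long 3.55 mean [589.8 -45.1] z [12. 30. 33.] 243
head 652.5 -42.1 [48, 74] yaw of long -89.52 mean [653.5 -41.6] z [18. 33. 37.] 346
head low S 655.2 -42.1 [27, 74] yaw of long -89.53 mean [655.5 -41.6] z [22. 34. 37.] 287
screwdr 583.1 32.6 [24, 96] yaw of long 0.82 mean [585.9  32.1] z [25. 33. 37.] 322
```

Handle points, head and lengths agree on yaw 3.6°, with the origin at about (531, -49.5). The balance point is then at (572, -47). Moving over it.

```bash
python3 -m crank '[[0.4,0.02,0.03,0,0,0,-7],[0.4,0.045,0.065,0,0,0,-15],[0.4,0.07,0.1,0,0,0,-23],[0.4,0.095,0.14,0,0,0,-31],[0.4,0.12,0.175,0,0,0,-39],[0.4,0.14,0.21,0,0,0,-47],[0.4,0.16,0.24,-0.01,0,0,-55],[0.4,0.17,0.26,-0.025,0,0,-61],[0.4,0.178,0.27,-0.04,0,0,-61.6],[0.4,0.178,0.27,-0.05,0,0,-61.6]]'
python3 -m crank '[[0.4,0,0,-0.01,0,0,0],[0.4,0,0,-0.03,0,0,0],[0.4,0,0,-0.05,0,0,0],[0.4,0,0,-0.07,0,0,0],[0.4,0,0,-0.085,0,0,0],[0.4,0,0,-0.095,0,0,0],[0.4,0,0,-0.1,0,0,0],[0.4,0,0,-0.1,0,0,0],[0.4,0,0,-0.1,0,0,0],[0.4,0,0,-0.1,0,0,0]]'
```

```text
time: 23.0
ee_pos: [572.1, -46.4, 140.4]
ee_rot: [-3.139, -0.11, 0.002]
contact_force: [-0.1, -0.1, 0.3]
gripper_width: 37.1
finger_force: 0.0
time: 24.25
ee_pos: [572.7, -46.8, 42.2]
ee_rot: [3.139, 0.106, 0.002]
contact_force: [-0.2, 0.9, -0.4]
gripper_width: 37.1
finger_force: 0.0
```

```bash
python3 -m crank '[[0.4,0,0,-0.01,0,0,0],[0.4,0,0,-0.02,0,0,0],[0.4,0,0,-0.026,0,0,0],[0.4,0,0,-0.029,0,0,0],[0.4,0,0,-0.029,0,0,0],[0,0,0,-0.029,0,0,0],[0,0,0,-0.029,0,0,0],[0,0,0,-0.029,0,0,0],[0,0,0,-0.029,0,0,0],[0,0,0,-0.029,0,0,0]]'
python3 -m crank '[[0,0,0,0,0,0,0],[0,0,0,0,0,0,0],[0,0,0,0.01,0,0,0],[0,0,0,0.025,0,0,0],[0,0,0,0.045,0,0,0],[0,0,0,0.07,0,0,0],[0,0,0,0.095,0,0,0],[0,0,0,0.115,0,0,0],[0,0,0,0.12,0,0,0],[0,0,0,0.12,0,0,0]]'
python3 - <<'E'
from m import *
S,_=read_camera("side");I,D=read_camera("top");np.savez("t2.npz",I=I,D=D)
print(get_state()["wrist_torque"])
cv2.imwrite("pics/s5.png",np.hstack([cv2.resize(S[90:240,150:300,::-1],(400,400)),cv2.resize(I[110:300,200:410,::-1],(400,400))]))
E
```

```text
time: 25.5
ee_pos: [572.4, -46.4, 12.9]
ee_rot: [-3.139, -0.105, -0.001]
contact_force: [-0.6, 2.5, 3.2]
gripper_width: 16.7
finger_force: 30.0
time: 26.75
ee_pos: [572.1, -46.9, 132.7]
ee_rot: [3.14, 0.105, -0.0]
contact_force: [-0.0, 0.5, -5.9]
gripper_width: 16.6
finger_force: 30.0
[ 0.00165712 -0.0156972  -0.0331367 ]
```

View pics/s5.png

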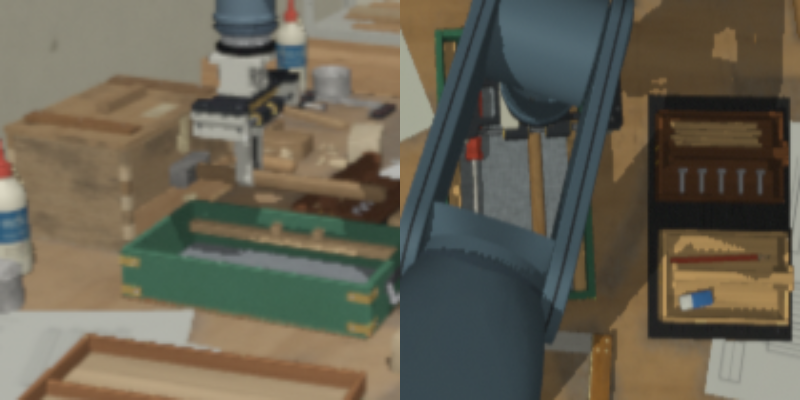

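The hammer is held level above the box and both tills stand on the mat. I'll carry it to the tray and check the till positions on the way.

```bash
python3 - <<'E'
from m import *
I,hsv,X,Y,Z=load("t2.npz")
rect("darkrail",(Z>65)&(Z<90),79,(490,220,660,330))
rect("palerail",(Z>65)&(Z<90),79,(490,330,660,440))
g=(abs(Y+314)<130)
rect("darkwall",(Z>28)&(Z<50),39,(490,220,660,335))
rect("palewall",(Z>28)&(Z<50),39,(490,335,660,440))
E
python3 -m crank '[[0,-0.005,0.02,0.005,0,0,0.5],[0,-0.012,0.055,0.005,0,0,1],[0,-0.02,0.095,0.005,0,0,2],[0,-0.028,0.135,0.005,0,0,3],[0,-0.036,0.175,0.005,0,0,4.2],[0,-0.045,0.215,0.005,0,0,4.2],[0,-0.052,0.255,0.005,0,0,4.2],[0,-0.059,0.29,0.005,0,0,4.2],[0,-0.063,0.31,0.005,0,0,4.2],[0,-0.065,0.319,0.005,0,0,4.2]]'
python3 -m crank '[[0,0,0,-0.01,0,0,0],[0,0,0,-0.03,0,0,0],[0,0,0,-0.055,0,0,0],[0,0,0,-0.075,0,0,0],[0,0,0,-0.09,0,0,0],[0,0,0,-0.1,0,0,0],[0,0,0,-0.105,0,0,0],[0,0,0,-0.105,0,0,0],[0,0,0,-0.105,0,0,0],[0,0,0,-0.105,0,0,0]]'
```

```text
darkrail 540.0 -306.4 [28, 158] yaw of long 89.56 mean [ 540.5 -306.2] z [18. 78. 81.] 428
palerail 392.9 -309.9 [27, 158] yaw of long 89.64 mean [ 393.  -309.9] z [10. 78. 81.] 424
darkwall 528.8 -280.4 [87, 117] yaw of long 88.85 mean [ 510.7 -254.5] z [ 9. 38. 42.] 216
palewall 393.0 -310.9 [112, 170] yaw of long 89.28 mean [ 391.6 -305.8] z [ 6. 38. 42.] 558
time: 28.1
ee_pos: [506.5, 273.3, 137.3]
ee_rot: [3.133, 0.223, -0.001]
contact_force: [-0.0, -0.2, -5.5]
gripper_width: 16.6
finger_force: 30.0
time: 29.35
ee_pos: [507.7, 272.5, 33.3]
ee_rot: [-3.134, -0.221, -0.002]
contact_force: [0.4, 0.6, -5.7]
gripper_width: 16.8
finger_force: 30.0
```

```bash
python3 - <<'E'
from m import *
S,_=read_camera("side")
cv2.imwrite("pics/s6.png",cv2.resize(S[160:310,90:290,::-1],(800,600)))
E
```

```text
(no output)
```

View pics/s6.png

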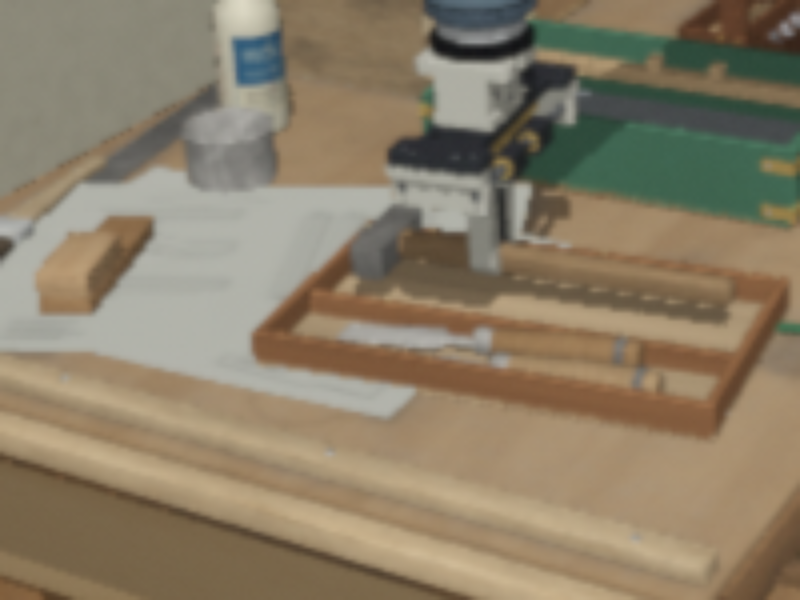

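The hammer hangs level over the empty lane, with its head at (385, 245) inside the far wall. I'll lower it the last 22 mm and release.

```bash
python3 -m crank '[[0,0,0,-0.008,0,0,0],[0,0,0,-0.014,0,0,0],[0,0,0,-0.018,0,0,0],[0,0,0,-0.02,0,0,0],[0,0,0,-0.021,0,0,0],[0,0,0,-0.022,0,0,0],[0,0,0,-0.0225,0,0,0],[0,0,0,-0.0225,0,0,0],[0,0,0,-0.0225,0,0,0],[0,0,0,-0.0225,0,0,0]]'
python3 -m crank '[[0.35,0,0,0,0,0,0],[0.35,0,0,0,0,0,0],[0.35,0,0,0,0,0,0],[0.35,0,0,0,0,0,0],[0.35,0,0,0.02,0,0,0],[0.35,0,0,0.05,0,0,0],[0.35,0,0,0.09,0,0,0],[0.35,0,0,0.13,0,0,0],[0.35,0.01,-0.04,0.15,0,0,8],[0.35,0.02,-0.09,0.17,0,0,16]]'
```

```text
time: 30.65
ee_pos: [507.4, 272.3, 10.9]
ee_rot: [-3.134, -0.22, -0.001]
contact_force: [-3.4, -1.4, 5.2]
gripper_width: 16.3
finger_force: 30.0
time: 31.9
ee_pos: [527.5, 182.1, 181.2]
ee_rot: [-3.07, -0.665, -0.002]
contact_force: [0.7, 0.2, 0.2]
gripper_width: 32.4
finger_force: 0.0
```

```bash
python3 -m crank '[[0.5,0,-0.03,0,0,0,7],[0.5,0.002,-0.08,0,0,0,15],[0.5,0.004,-0.13,0,0,0,23],[0.5,0.006,-0.18,0,0,0,31],[0.5,0.008,-0.23,0,0,0,39],[0.5,0.01,-0.28,0,0,0,47],[0.5,0.012,-0.335,0,0,0,55],[0.5,0.014,-0.39,0,0,0,62],[0.5,0.014,-0.445,0,0,0,65],[0.5,0.014,-0.49,0,0,0,65.2]]'
python3 - <<'E'
from m import *
I,D=read_camera("top");np.savez("t3.npz",I=I,D=D)
I,hsv,X,Y,Z=load("t3.npz")
rect("screwdr",((hsv[...,0]<8)|(hsv[...,0]>172))&(hsv[...,1]>150),30,(340,190,400,316))
rect("hammer head",(hsv[...,1]<90)&(Z>22)&(Z<45)&(X>540),32,(150,220,270,300))
cv2.imwrite("pics/t3.png",cv2.resize(I[130:300,80:310,::-1],(800,590)))
E
```

```text
time: 33.15
ee_pos: [540.9, -310.1, 180.0]
ee_rot: [2.236, 2.206, -0.0]
contact_force: [1.0, 0.5, 0.6]
gripper_width: 46.5
finger_force: 0.0
screwdr 583.1 32.6 [24, 96] yaw of long 0.82 mean [585.9  32.1] z [25. 33. 37.] 322
hammer head 590.3 281.4 [28, 78] yaw of long -82.29 mean [590.  281.2] z [21. 32. 35.] 299
```

View pics/t3.png

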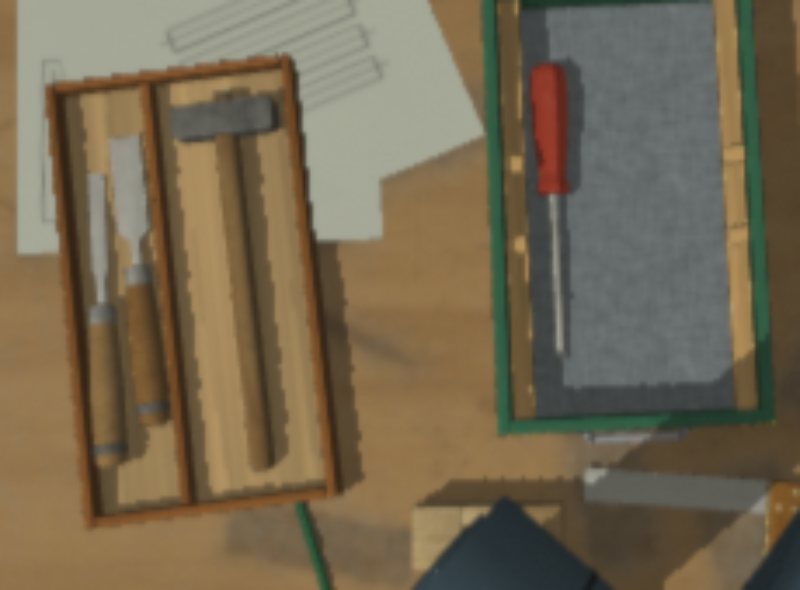

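The hammer lies flat in the lane, with its origin measured within 2 mm of the target. The screwdriver hasn't moved. Now to regrip the dark till.

```bash
python3 -m crank '[[0.5,0,0,-0.015,0,0,0],[0.5,0,0,-0.035,0,0,0],[0.5,0,0,-0.06,0,0,0],[0.5,0,0,-0.085,0,0,0],[0.5,0,0,-0.105,0,0,0],[0.5,0,0,-0.12,0,0,0],[0.5,0,0,-0.13,0,0,0],[0.5,0,0,-0.136,0,0,0],[0.5,0,0,-0.136,0,0,0],[0.5,0,0,-0.136,0,0,0]]'
python3 -m crank '[[0,0,0,0,0,0,0],[0,0,0,0,0,0,0],[0,0,0,0,0,0,0],[0,0,0,0,0,0,0],[0,0,0,0,0,0,0],[0,0,0,0,0,0,0],[0,0,0,0.005,0,0,0],[0,0,0,0.015,0,0,0],[0,0,0,0.025,0,0,0],[0,0,0,0.025,0,0,0]]'
```

```text
time: 34.45
ee_pos: [541.6, -308.1, 44.8]
ee_rot: [2.235, 2.206, 0.0]
contact_force: [-0.1, 1.4, 0.3]
gripper_width: 46.9
finger_force: 0.0
time: 35.7
ee_pos: [541.9, -308.3, 70.6]
ee_rot: [2.234, 2.205, 0.0]
contact_force: [1.1, -0.8, -4.2]
gripper_width: 13.9
finger_force: 30.0
```

```bash
python3 -m crank '[[0,0,0,0.02,0,0,0],[0,0,0,0.045,0,0,0],[0,0,0,0.07,0,0,0],[0,0.005,0.02,0.08,0,0,0],[0,0.015,0.055,0.08,0,0,1],[0,0.028,0.1,0.08,0,0,2],[0,0.042,0.145,0.08,0,0,3],[0,0.056,0.19,0.08,0,0,3.9],[0,0.068,0.235,0.08,0,0,3.9],[0,0.076,0.265,0.08,0,0,3.9]]'
python3 -m crank '[[0,0.003,0.01,0,0,0,0],[0,0.006,0.018,0,0,0,0],[0,0.006,0.021,0,0,0,0],[0,0.006,0.021,0,0,0,0],[0,0.006,0.021,0,0,0,0],[0,0.006,0.021,-0.01,0,0,0],[0,0.006,0.021,-0.025,0,0,0],[0,0.006,0.021,-0.035,0,0,0],[0,0.006,0.021,-0.04,0,0,0],[0,0.006,0.021,-0.04,0,0,0]]'
python3 - <<'E'
from m import *
S,D=read_camera("side")
cv2.imwrite("pics/s7.png",cv2.resize(S[110:230,150:310,::-1],(800,600)))
hsv=cv2.cvtColor(S,cv2.COLOR_RGB2HSV);P=cloud("side",D);X,Y,Z=P[...,0],P[...,1],P[...,2]
m=(D>0)&(abs(X-624)<62)&(abs(Y+20)<95)&(Z>60)&(Z<155)&(hsv[...,1]>90)&((hsv[...,0]<20)|(hsv[...,0]>170))
for y in range(-100,70,20):
    k=m&(abs(Y-y)<10)
    if k.sum()>5: print(y,k.sum(),"z",np.percentile(Z[k],[2,98]).round(0),"x",np.percentile(X[k],[2,98]).round(0))
E
```

```text
time: 36.95
ee_pos: [616.6, -38.8, 148.3]
ee_rot: [-2.156, -2.282, 0.0]
contact_force: [0.2, -0.3, -3.4]
gripper_width: 13.6
finger_force: 30.0
time: 38.2
ee_pos: [623.0, -21.7, 108.5]
ee_rot: [-2.159, -2.281, 0.001]
contact_force: [-0.7, -0.7, -4.2]
gripper_width: 13.5
finger_force: 30.0
-100 113 z [ 75. 137.] x [569. 630.]
-80 60 z [ 74. 139.] x [568. 626.]
-60 49 z [ 74. 131.] x [566. 649.]
-40 47 z [ 69. 104.] x [564. 651.]
-20 50 z [ 68. 141.] x [564. 641.]
0 68 z [ 72. 141.] x [563. 674.]
20 78 z [ 73. 141.] x [563. 673.]
40 49 z [ 71. 142.] x [562. 671.]
60 373 z [ 68. 137.] x [564. 669.]
```

View pics/s7.png

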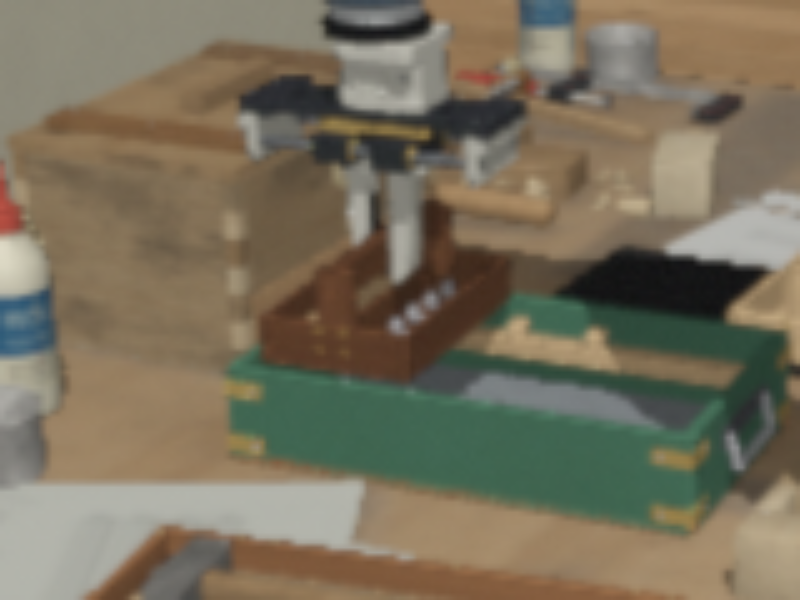

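The till is over the far bay, nearly level and centred. Lowering onto the runners.

```bash
python3 -m crank '[[0,0,0,-0.004,0,0,0],[0,0,0,-0.008,0,0,0],[0,0,0,-0.012,0,0,0],[0,0,0,-0.015,0,0,0],[0,0,0,-0.018,0,0,0],[0,0,0,-0.02,0,0,0],[0,0,0,-0.022,0,0,0],[0,0,0,-0.023,0,0,0],[0,0,0,-0.023,0,0,0],[0,0,0,-0.023,0,0,0]]'
```

```text
time: 39.5
ee_pos: [623.3, -21.8, 86.2]
ee_rot: [2.16, 2.281, 0.0]
contact_force: [0.7, -0.8, -3.2]
gripper_width: 14.1
finger_force: 30.0
```

```bash
python3 -m crank '[[0,0,0,-0.001,0,0,0],[0,0,0,-0.001,0,0,0],[0,0,0,-0.002,0,0,0],[0,0,0,-0.002,0,0,0],[0,0,0,-0.003,0,0,0],[0,0,0,-0.003,0,0,0],[0,0,0,-0.003,0,0,0],[0,0,0,-0.003,0,0,0],[0,0,0,-0.003,0,0,0],[0,0,0,-0.003,0,0,0]]'
```

```text
time: 40.75
ee_pos: [623.4, -21.8, 83.3]
ee_rot: [2.16, 2.281, 0.0]
contact_force: [-0.4, -0.4, -0.8]
gripper_width: 13.9
finger_force: 30.0
```

```bash
python3 -m crank '[[0.5,0,0,0,0,0,0],[0.5,0,0,0,0,0,0],[0.5,0,0,0,0,0,0],[0.5,0,0,0,0,0,0],[0.5,0,0,0.03,0,0,0],[0.5,0,0,0.07,0,0,0],[0.5,0,0,0.1,0,0,0],[0.5,-0.02,-0.03,0.1,0,0,-1],[0.5,-0.05,-0.065,0.1,0,0,-3],[0.5,-0.08,-0.1,0.1,0,0,-3.7]]'
python3 -m crank '[[0.5,-0.03,-0.04,0,0,0,0],[0.5,-0.06,-0.08,0,0,0,0],[0.5,-0.09,-0.12,0,0,0,0],[0.5,-0.12,-0.155,0,0,0,0],[0.5,-0.14,-0.18,0,0,0,0],[0.5,-0.15,-0.191,0,0,0,0],[0.5,-0.15,-0.191,-0.02,0,0,0],[0.5,-0.15,-0.191,-0.05,0,0,0],[0.5,-0.15,-0.191,-0.08,0,0,0],[0.5,-0.15,-0.191,-0.09,0,0,0]]'
python3 - <<'E'
from m import *
I,D=read_camera("top");np.savez("t4.npz",I=I,D=D)
I,hsv,X,Y,Z=load("t4.npz")
rect("darkrail",(Z>105)&(Z<130),118,(335,185,480,290))
E
```

```text
time: 42.0
ee_pos: [542.5, -122.5, 183.2]
ee_rot: [2.232, 2.21, -0.0]
contact_force: [-0.4, -0.3, 0.6]
gripper_width: 46.2
finger_force: 0.0
time: 43.25
ee_pos: [392.9, -311.3, 91.6]
ee_rot: [-2.229, -2.209, -0.001]
contact_force: [-0.1, 0.7, -0.5]
gripper_width: 46.6
finger_force: 0.0
darkrail 621.2 -22.8 [30, 157] yaw of long -87.62 mean [620.3 -23.3] z [ 99. 117. 120.] 449
```

The dark till is seated 5 mm from its start (limit 15), at the same height as before. Now the pale till.

```bash
python3 -m crank '[[0.5,0,0,-0.015,0,0,0],[0.5,0,0,-0.03,0,0,0],[0.5,0,0,-0.042,0,0,0],[0.5,0,0,-0.05,0,0,0],[0.5,0,0,-0.05,0,0,0],[0,0,0,-0.05,0,0,0],[0,0,0,-0.05,0,0,0],[0,0,0,-0.05,0,0,0],[0,0,0,-0.05,0,0,0],[0,0,0,-0.05,0,0,0]]'
python3 -m crank '[[0,0,0,0,0,0,0],[0,0,0,0,0,0,0],[0,0,0,0.01,0,0,0],[0,0,0,0.025,0,0,0],[0,0,0,0.045,0,0,0],[0,0,0,0.07,0,0,0],[0,0,0,0.095,0,0,0],[0,0,0,0.11,0,0,0],[0,0,0.005,0.11,0,0,0],[0,0,0.015,0.11,0,0,0]]'
```

```text
time: 44.55
ee_pos: [393.5, -312.9, 43.4]
ee_rot: [2.232, 2.21, 0.0]
contact_force: [1.1, 0.2, 2.7]
gripper_width: 13.9
finger_force: 30.0
time: 45.8
ee_pos: [392.7, -296.9, 152.3]
ee_rot: [-2.232, -2.209, -0.0]
contact_force: [-0.3, -1.1, -3.4]
gripper_width: 14.1
finger_force: 30.0
```

```bash
python3 -m crank '[[0,0.003,0.02,0,0,0,0.5],[0,0.008,0.055,0,0,0,1],[0,0.013,0.095,0,0,0,2],[0,0.019,0.135,0,0,0,3],[0,0.025,0.175,0,0,0,3.7],[0,0.031,0.21,0,0,0,3.7],[0,0.036,0.24,0,0,0,3.7],[0,0.038,0.258,0,0,0,3.7],[0,0.038,0.264,0,0,0,3.7],[0,0.038,0.264,0,0,0,3.7]]'
python3 -m crank '[[0,0,0,-0.005,0,0,0],[0,0,0,-0.02,0,0,0],[0,0,0,-0.035,0,0,0],[0,0,0,-0.045,0,0,0],[0,0,0,-0.052,0,0,0],[0,0,0,-0.058,0,0,0],[0,0,0,-0.062,0,0,0],[0,0,0,-0.065,0,0,0],[0,0,0,-0.067,0,0,0],[0,0,0,-0.067,0,0,0]]'
```

```text
time: 47.05
ee_pos: [430.7, -33.1, 152.8]
ee_rot: [-2.158, -2.283, 0.001]
contact_force: [-0.4, 0.1, -3.7]
gripper_width: 13.6
finger_force: 30.0
time: 48.3
ee_pos: [431.3, -33.7, 86.2]
ee_rot: [-2.16, -2.282, -0.0]
contact_force: [0.1, 0.7, -3.9]
gripper_width: 13.6
finger_force: 30.0
```

```bash
python3 -m crank '[[0,0,0,-0.001,0,0,0],[0,0,0,-0.002,0,0,0],[0,0,0,-0.003,0,0,0],[0,0,0,-0.0035,0,0,0],[0,0,0,-0.004,0,0,0],[0,0,0,-0.004,0,0,0],[0,0,0,-0.004,0,0,0],[0,0,0,-0.004,0,0,0],[0,0,0,-0.004,0,0,0],[0,0,0,-0.004,0,0,0]]'
```

```text
time: 49.55
ee_pos: [431.3, -33.7, 82.4]
ee_rot: [2.16, 2.282, 0.0]
contact_force: [-3.5, 0.9, 5.4]
gripper_width: 13.9
finger_force: 30.0
```

Seated. Release, retreat and do a final check.

```bash
python3 -m crank '[[0.5,0,0,0,0,0,0],[0.5,0,0,0,0,0,0],[0.5,0,0,0,0,0,0],[0.5,0,0,0,0,0,0],[0.5,0,0,0.03,0,0,0],[0.5,0,0,0.07,0,0,0],[0.5,0,0,0.11,0,0,0],[0.5,0,-0.04,0.12,0,0,0],[0.5,0,-0.09,0.12,0,0,0],[0.5,0,-0.15,0.12,0,0,0]]'
python3 -m crank '[[0.5,0,-0.05,0,0,0,0],[0.5,0,-0.1,0,0,0,0],[0.5,0,-0.15,0,0,0,0],[0.5,0,-0.15,0,0,0,0],[0.5,0,-0.15,0,0,0,0],[0.5,0,-0.15,0,0,0,0],[0.5,0,-0.15,0,0,0,0],[0.5,0,-0.15,0,0,0,0],[0.5,0,-0.15,0,0,0,0],[0.5,0,-0.15,0,0,0,0]]'
python3 - <<'E'
from m import *
I,D=read_camera("top");np.savez("t5.npz",I=I,D=D)
I,hsv,X,Y,Z=load("t5.npz")
rect("darkrail",(Z>105)&(Z<130),118,(335,185,480,290))
rect("palerail",(Z>105)&(Z<130),118,(335,290,480,405))
rect("screwdr",((hsv[...,0]<8)|(hsv[...,0]>172))&(hsv[...,1]>150),30,(360,262,390,316))
rect("hammer head",(hsv[...,1]<90)&(Z>22)&(Z<45)&(X>540),32,(150,220,270,300))
cv2.imwrite("pics/t5.png",cv2.resize(I[110:300,80:320,::-1],(757,600)))
E
```

```text
time: 50.8
ee_pos: [431.4, -184.7, 202.6]
ee_rot: [2.157, 2.282, 0.001]
contact_force: [0.5, -0.2, -0.4]
gripper_width: 46.4
finger_force: 0.0
time: 52.05
ee_pos: [431.3, -333.7, 202.2]
ee_rot: [2.159, 2.282, -0.0]
contact_force: [-0.1, -0.1, -0.0]
gripper_width: 46.3
finger_force: 0.0
darkrail 620.0 -22.8 [30, 157] yaw of long -86.72 mean [620.3 -22.8] z [100. 117. 120.] 446
palerail 428.8 -33.0 [29, 157] yaw of long -87.6 mean [429.7 -32.4] z [ 51. 117. 120.] 426
screwdr 549.7 29.6 [18, 29] yaw of long 0.7 mean [550.4  30.3] z [25. 30. 34.] 86
hammer head 590.4 281.3 [28, 78] yaw of long -83.09 mean [590.4 280.9] z [22. 32. 35.] 302
```

View pics/t5.png

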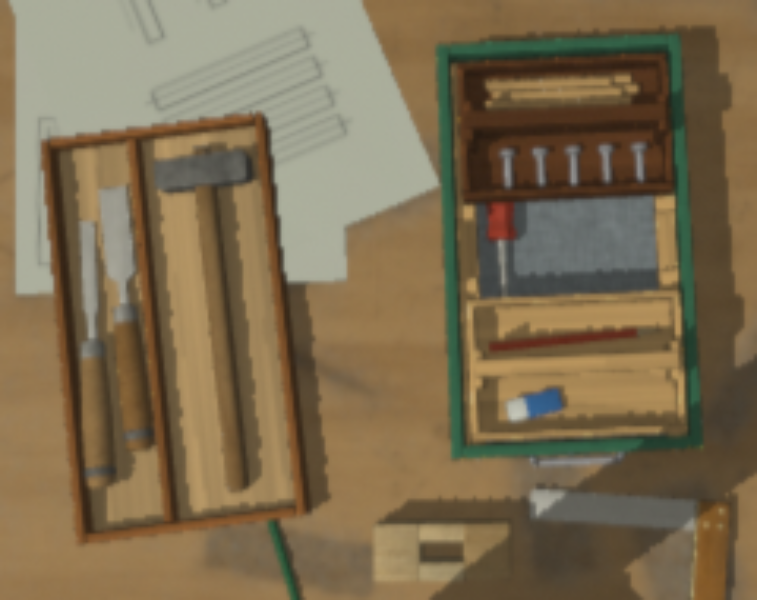

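Both tills sit in their own bays with rail heights unchanged. The dark till has shifted about 5 mm and the pale about 3 mm. The hammer lies in the lane at (160–250, 170–490), and the screwdriver is where it was.

```bash
python3 -c "
from station import *;print(hand_in())"
```

```text
the job is handed in; nothing more can be done
None
```

The job is handed in (no verdict came back): the hammer lies in the tray's empty lane, both tills are back on their runners within about 6 mm of their starts, and the screwdriver lies as it was, after about 52 s of robot time.

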